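# Feel along the spring lifters of a die plate

### The arm

A 6-joint arm with a two-finger parallel gripper is mounted at the origin on the work surface. World frame = base frame: x ahead of the robot, y to its left, z up, the work surface at z = 0. Lengths are in m, angles in rad, forces in N, time in s.
With the tool pointing down it reaches from about 0.225 to 0.725 m from the base axis. Payload 3.1 kg.
Tool frame: the origin (TCP) lies on the centre line of the jaws, within the pads' length; the fingertips stand 25 mm ahead of it and the grasp point (between the pads) lies 6 mm ahead of it (tcp_to_tips is the distance from the TCP to the fingertips, in m); x points along the fingers, y is the direction in which the jaws open and shut, and the axes are right-handed (so a half turn about x gives the same grasp; the last joint's range is limited). The gripper opens to 85 mm and grips with 20 to 120 N. Pads are 22 mm wide; open, the fingers measure 114 mm over their backs; the gripper's body (76 mm by 85 mm) begins 54 mm behind the grasp point. The pads swing forward as they close: fully open they stand 13 mm farther back than shut.
Start: joints at [-0.128, 0.048, 0.099, 1.622, 0, 1.443], TCP at [0.525, -0, 0.256] pointing down, gripper open.
Joint ranges: [-2.91, 2.91], [-0.99, 1.94], [-1.21, 1.42], [-2.12, 2.29], [-1.49, 1.47], [-3.14, 3.14]. Speed limits (rad/s): [2.79, 2.79, 3.14, 3.14, 3.14, 3.14].

### API

Orientations are given as a rotation vector (axis times angle).
In Python, from bench import * gives the robot as it stands.
- The arm moves only by the tool step_arm, never from a script. Its arguments are lists of equal length, an entry for each row: "claw": the opening, from 0 (shut) to 1 (fully open); "offset": the shift along the tool's x, y, z in m, a list of three; "turn": the turn, a rotation vector about the tool's x, y, z in rad, a list of three. A call has 1 to 8 rows; each row is the pose to reach, as a shift and turn from the pose commanded when the call began, along the tool's axes at that moment; what a row does not reach only later rows make up. A row lasts 1/12 s, in which the tool goes at most 41.7 mm and 7.16 degrees, less where a joint would pass 70% of its speed; a pose out of reach is approached as far as the arm can. A call with a gripper value outside its range is refused whole. The fingers move at their own pace and stop on an object; the grip force is fixed at half the most. Time passes only in rows, so rows that repeat a pose let the fingers close. It gives the time, the measured TCP pose, the force and the opening at its end, in the units of the state.
- state(): the state, without advancing time (a new reading comes with each control period).
- grab_frame(name): name is "scene" or "side" or "wrist"; returns a dict with "image" (384x512x3 uint8, red, green, blue), "range_z" (384x512 float32, m along the optical axis (not along the pixel's ray), 0 where there is no reading), "vertical_fov" (degrees; the focal length in pixels is half the picture's height over the tangent of half this angle, whatever the lens; pixels are square), "cx", "cy" (the principal point, pixels), "k1" (the pictures are not rectified: a ray, as slopes to the right and down, at radius r is drawn at 1 + k1 r^2 times it, then the intrinsics apply), "R" (3x3) and "t" (3): a world point X has camera coordinates R X + t. Camera axes: x right, y down, z forward; pixel columns grow to the right and rows downward; lengths in m; the calibration is good to about 2 mm. A picture is of the moment at which its call begins.
- sign_off(): hands the job in, once; it reports no verdict.
The state is a dict: "time": time; "joint_positions": joint angles; "qvel": joint speeds; "effort": joint torques, N m; "eef_pos": TCP position; "ee_rot": TCP orientation; "ft_force": force on the tool from outside, world axes, zero at the start; "moment": the same for the moment, N m; "finger_gap": finger opening in m.
Only numpy, scipy, OpenCV 4.12 (cv2) and the standard library are available. Lean on these libraries where they do the work, as an engineer would, in place of code of your own. Each camera call takes 0.05 s, during which the arm holds its last target.

### The job

Check that the spring lifters of the die plate move freely: with the fingers shut, feel along the bowed row of four round-headed lifters, from the end with the guide pillar to the other end, gently pressing each one a few millimetres down in turn and none onto its stop. Follow the row low, passing over the gap from each lifter to the next with the fingertips less than about 2 cm above the lifter tops, and finish with the hand clear and all four sprung back up. Do not lift or shove the die plate, and leave the parts standing on and around it as they are.

Things in the scene. Friction and masses are not known exactly. Their poses are not given: they have to be found in the camera images.
- die_plate: loose flat aluminium die plate, 260 (own x) x 150 (own y) x 30 mm, 2.8 kg, on the table at any yaw. Origin: centre of its underside; z up. Four round-headed steel spring lifters, 24 mm across, stand 14 mm out of its top in a bowed row at own (x, y) = (-81, -22), (-27, 14), (27, 14), (81, -22) mm; nothing stands between them. The -x end has the guide pillar
- pillar (a point): top of the guide pillar, a plain round steel post fixed in the die plate at own x -108, y 48 mm; 18 mm in diameter, its top 38 mm above the plate's top (68 mm above the table)
- top1 (a point): centre of the domed top of lifter 1, counting from the pillar's end; 44 mm above the table at rest, it goes down with the lifter
- lifter1 (a joint): how far lifter 1 is pressed down, in m: 0 at rest, 0.012 on its bottom stop. Its spring gives 2 N at the start and 0.5 N more for each mm, and sends it back up when released
- top2 (a point): centre of the domed top of lifter 2, counting from the pillar's end; 44 mm above the table at rest, it goes down with the lifter
- lifter2 (a joint): how far lifter 2 is pressed down, in m: 0 at rest, 0.012 on its bottom stop. Its spring gives 2 N at the start and 0.5 N more for each mm, and sends it back up when released
- top3 (a point): centre of the domed top of lifter 3, counting from the pillar's end; 44 mm above the table at rest, it goes down with the lifter
- lifter3 (a joint): how far lifter 3 is pressed down, in m: 0 at rest, 0.012 on its bottom stop. Its spring gives 2 N at the start and 0.5 N more for each mm, and sends it back up when released
- top4 (a point): centre of the domed top of lifter 4, counting from the pillar's end; 44 mm above the table at rest, it goes down with the lifter
- lifter4 (a joint): how far lifter 4 is pressed down, in m: 0 at rest, 0.012 on its bottom stop. Its spring gives 2 N at the start and 0.5 N more for each mm, and sends it back up when released
- mid1 (a point): fixed point of the die plate on the bowed line of the row, midway between lifters 1 and 2 and at the height of the lifter tops (44 mm above the table)
- mid2 (a point): fixed point of the die plate on the bowed line of the row, midway between lifters 2 and 3 and at the height of the lifter tops (44 mm above the table)
- mid3 (a point): fixed point of the die plate on the bowed line of the row, midway between lifters 3 and 4 and at the height of the lifter tops (44 mm above the table)
- electrode_a: loose eroding electrode: a dark steel block 28 x 28 x 26 mm with a copper tip, 48 mm tall in all, standing upright; origin at the centre of its underside. To be left alone. It stands on the die plate, on the inner side of the bow, near the middle of the plate's -y edge
- electrode_b: loose eroding electrode: a dark steel block 28 x 28 x 26 mm with a copper tip, 48 mm tall in all, standing upright; origin at the centre of its underside. To be left alone. It stands on the table beside the die plate's -y edge
- bush: loose brass bush, a ring 26 mm across and 16 mm tall, standing on the die plate near the corner at +x, +y; origin at the centre of its underside. To be left alone
- gauge_block: loose steel gauge block, 50 x 20 x 30 mm, on the table beside the die plate's +y edge; origin at the centre of its underside. To be left alone
- brush: loose hand brush lying on the table to the robot's left, to be left alone
- wrench: loose wrench lying on the table to the robot's right, to be left alone

How it is judged:
On the way, in this order (a step that is already met when the one before it is completed fails the run):
1. lifter 1 (counting from the guide pillar's end) is pressed down at least 2 mm (value of joint lifter1 above 0.002 m), for 0.04 s.
2. the fingertips pass low over the middle between lifters 1 and 2: grasp point within 16 mm of it horizontally and less than 45 mm above the lifter tops (fingertips about 25 mm above) (horizontal distance between the grasp point and mid1 below 0.016 m and z of the grasp point in the frame of mid1 below 0.045 m), for 0.04 s.
3. lifter 2 (counting from the guide pillar's end) is pressed down at least 2 mm (value of joint lifter2 above 0.002 m), for 0.04 s.
4. the fingertips pass low over the middle between lifters 2 and 3: grasp point within 16 mm of it horizontally and less than 45 mm above the lifter tops (fingertips about 25 mm above) (horizontal distance between the grasp point and mid2 below 0.016 m and z of the grasp point in the frame of mid2 below 0.045 m), for 0.04 s.
5. lifter 3 (counting from the guide pillar's end) is pressed down at least 2 mm (value of joint lifter3 above 0.002 m), for 0.04 s.
6. the fingertips pass low over the middle between lifters 3 and 4: grasp point within 16 mm of it horizontally and less than 45 mm above the lifter tops (fingertips about 25 mm above) (horizontal distance between the grasp point and mid3 below 0.016 m and z of the grasp point in the frame of mid3 below 0.045 m), for 0.04 s.
7. lifter 4 (counting from the guide pillar's end) is pressed down at least 2 mm (value of joint lifter4 above 0.002 m), for 0.04 s.
At the end, for the whole second after the job is handed in: all four lifters are sprung back to within 1.5 mm of rest, the die plate lies within 15 mm of where it was, the electrodes, bush, gauge block, brush and wrench lie within 25 mm of where they were and the standing ones stand (electrodes tilted under 0.3 rad), and the hand touches nothing (value of joint each of lifter1, lifter2, lifter3, lifter4 below 0.0015 m and distance of die_plate from where it was at the start of the episode below 0.015 m and linear speed of die_plate below 0.02 m/s and contact force between the fingers and anything else below 0.5 N and distance of each of electrode_a, electrode_b, bush, gauge_block, brush, wrench from where it was at the start of the episode below 0.025 m and angle between each of electrode_a, electrode_b's own z axis and vertical below 0.3 rad).
It fails at once if a lifter is pressed nearly onto its stop (more than 10.5 mm) (value of joint any of lifter1, lifter2, lifter3, lifter4 above 0.0105 m).
It fails at once if the fingers push the die plate or its lifters harder than 25 N (contact force between the fingers and die_plate above 25 N).
It fails at once if the die plate is shoved or carried (15 mm), lifted (6 mm) or tipped (0.06 rad) (distance of die_plate from where it was at the start of the episode above 0.015 m or height (world z) of die_plate above 0.006 m or angle between die_plate's own z axis and vertical above 0.06 rad).
It fails at once if an electrode, the bush, gauge block, brush or wrench is moved or lifted more than 25 mm (distance of any of electrode_a, electrode_b, bush, gauge_block, brush, wrench from where it was at the start of the episode above 0.025 m).
It also fails if it takes over 40 s, if anything falls off the work surface, if the arm or the gripper's body presses on something with over 40 N, if the wrist force passes 120 N, or if a joint passes its speed limit or range.

## Working session

There is one attempt and no reset: what is moved stays moved. The work goes in short steps, Python scripts to look and compute and a tool call to move; the robot and the scene stay as the last step left them, time stands still between calls to the robot, and variables do not carry over. Pictures are saved under pics/ and viewed, and the job is handed in when it is done.

Besides the shell and the picture viewer there is one more tool, called after "Request:" in YAML: its name, and indented under it one key for each argument. step_arm: Moves the arm, as the interface text tells. Its arguments: {"type":"object","properties":{"claw":{"type":"array"},"offset":{"type":"array"},"turn":{"type":"array"}},"required":["claw","offset","turn"]}

```bash
mkdir -p pics
cat > h.py <<'E'
from bench import *
import numpy as np, cv2
def save(n,name):
    f=grab_frame(n); cv2.imwrite(f'pics/{name}.png',cv2.cvtColor(f['image'],cv2.COLOR_RGB2BGR)); np.savez(f'pics/{name}.npz',**f); return f
def load(name): return dict(np.load(f'pics/{name}.npz'))
def K(f):
    h=f['image'].shape[0]; F=h/2/np.tan(np.radians(float(f['vertical_fov']))/2)
    return np.array([[F,0,float(f['cx'])],[0,F,float(f['cy'])],[0,0,1]]),np.array([float(f['k1']),0,0,0])
def onplane(f,uv,z):
    k,d=K(f); n=cv2.undistortPoints(np.array(uv,float).reshape(-1,1,2),k,d).reshape(-1,2)
    r=np.c_[n,np.ones(len(n))]@f['R']; c=-f['R'].T@f['t']
    return c+r*((z-c[2])/r[:,2])[:,None]
def proj(f,X):
    k,d=K(f); return cv2.projectPoints(np.array(X,float).reshape(-1,3),cv2.Rodrigues(f['R'])[0],f['t'],k,d)[0].reshape(-1,2)
E
python3 - <<'E'
from h import *
for n in ['scene','side','wrist']:
    f=save(n,n+'0'); print(n,f['vertical_fov'],f['k1'],-f['R'].T@f['t'])
s=state(); print(s)
E
```

```text
scene 50.55847257913025 -0.1395659976193708 [ 1.19953838 -0.09778398  0.86841476]
side 54.15644242679033 -0.005931167238249481 [ 0.17468571 -0.80896727  0.72921371]
wrist 66.63366149946435 -0.07635670792974045 [0.52361998 0.06910352 0.37301558]
{'time': 0.15, 'joint_positions': array([-1.27784367e-01,  4.85841489e-02,  9.79418116e-02,  1.62198135e+00,
        2.43164683e-05,  1.44303560e+00]), 'qvel': array([-0.0011105 , -0.00225868,  0.00499436,  0.00043723, -0.00106933,
       -0.00012989]), 'effort': array([ 1.92174317e-03, -3.39259207e+01,  3.20423770e+01,  1.53483648e-02,
       -7.92531455e-05, -2.20000692e-05]), 'eef_pos': array([5.24574093e-01, 5.74366325e-05, 2.55376196e-01]), 'ee_rot': array([ 1.20855023,  1.21071   , -1.21042782]), 'ft_force': array([-0.41722312,  0.10139287, -0.17115898]), 'moment': array([-0.05357975, -0.02208677,  0.00677472]), 'finger_gap': 0.08522930085095652}
```

View pics/scene0.png

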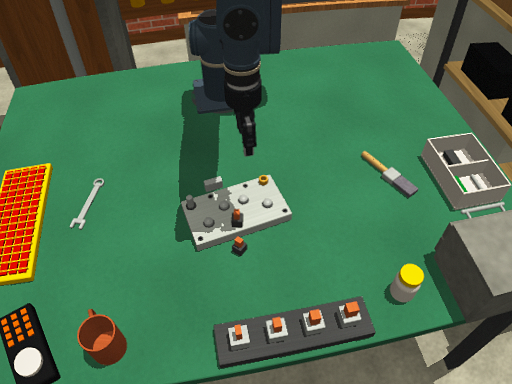

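View pics/side0.png

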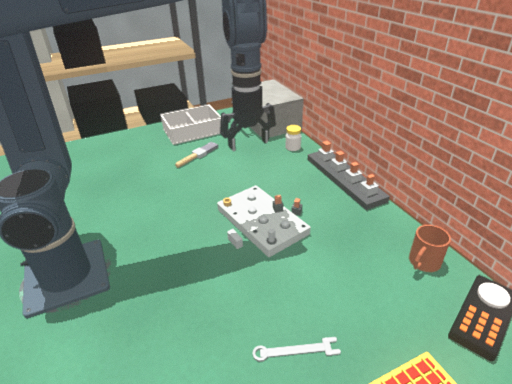

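View pics/wrist0.png

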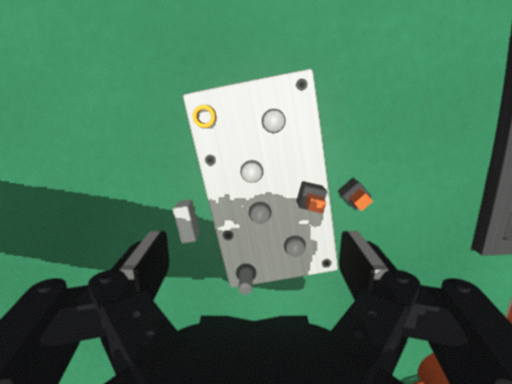

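The wrist view shows the plate with lifters 1 to 4 at about (294,245), (260,212), (252,171) and (273,121). The pillar is at (246,272), electrode_a at (312,196), electrode_b at (355,194), the bush at (204,116) and the gauge block at (186,221). Next I'll refine the corners and heads.

Run:
```python
from h import *
f=load('wrist0'); im=cv2.cvtColor(f['image'],cv2.COLOR_RGB2BGR)
c=cv2.resize(im[50:300,160:400],None,fx=2.4,fy=2.4,interpolation=cv2.INTER_CUBIC); 
hsv=cv2.cvtColor(im,cv2.COLOR_BGR2HSV)
m=((hsv[...,1]<70)&(hsv[...,2]>60)).astype(np.uint8)*255
m[:, :0]=0
m[300:]=0
n,l,st,ce=cv2.connectedComponentsWithStats(m)
i=l[140,230]; print(st[i])
cn=max(cv2.findContours((l==i).astype(np.uint8),cv2.RETR_EXTERNAL,cv2.CHAIN_APPROX_NONE)[0],key=cv2.contourArea)
W=onplane(f,cn.reshape(-1,2),0.03)[:,:2]
r=cv2.minAreaRect((W*1000).astype(np.float32)); print(r)
lif=[(294,245),(260,212),(252,171),(273,121)]
P=onplane(f,lif,0.042); print(P.round(4)); 
# fit
own=np.array([(-81,-22),(-27,14),(27,14),(81,-22)])/1000
def fit(own,w):
    a=own-own.mean(0);b=w-w.mean(0)
    th=np.arctan2((a[:,0]*b[:,1]-a[:,1]*b[:,0]).sum(),(a*b).sum())
    R=np.array([[np.cos(th),-np.sin(th)],[np.sin(th),np.cos(th)]]); t=w.mean(0)-R@own.mean(0)
    return th,R,t,(own@R.T+t-w)
th,R,t,res=fit(own,P[:,:2]); print(th,t,res*1000)
co=np.array([(-130,-75),(130,-75),(130,75),(-130,75)])/1000
g=np.c_[co@R.T+t,np.full(4,.03)]
print(proj(f,g))
pp=np.r_[np.array([-.108,.048])@R.T+t,.068]; print(pp,proj(f,pp))
def P2(u): return ((np.array(u)-[160,50])*2.4).astype(int)
cv2.polylines(c,[np.array([P2(u) for u in proj(f,g)])],True,(0,0,255),1)
for o in own:
    a=np.linspace(0,6.283,40); ring=np.c_[(o+.012*np.c_[np.cos(a),np.sin(a)])@R.T+t,np.full(40,.04)]
    cv2.polylines(c,[np.array([P2(u) for u in proj(f,ring)])],True,(0,0,255),1)
cv2.circle(c,tuple(map(int,P2(proj(f,pp)[0]))),4,(255,0,0),1)
cv2.imwrite('pics/ov0.png',c)
```

```text
[  183    69   155   225 23939]
((540.27734375, -42.182403564453125), (150.53363037109375, 272.77740478515625), 10.771385192871094)
[[ 0.5739 -0.1054  0.042 ]
 [ 0.5308 -0.0608  0.042 ]
 [ 0.5212 -0.0097  0.042 ]
 [ 0.5448  0.0475  0.042 ]]
1.7586006505671916 [ 0.53873921 -0.0328418 ] [[ 1.59191437 -2.90343787]
 [-0.7723337  -1.20637062]
 [-1.28504707  0.78834916]
 [ 0.46546639  3.32145933]]
[[337.92337946 267.81330909]
 [312.15268111  64.54854866]
 [180.87029285  90.88621816]
 [229.14159396 286.0691207 ]]
[ 0.51174706 -0.1479045   0.068     ] [[244.39466441 286.35133314]]
```

View pics/ov0.png

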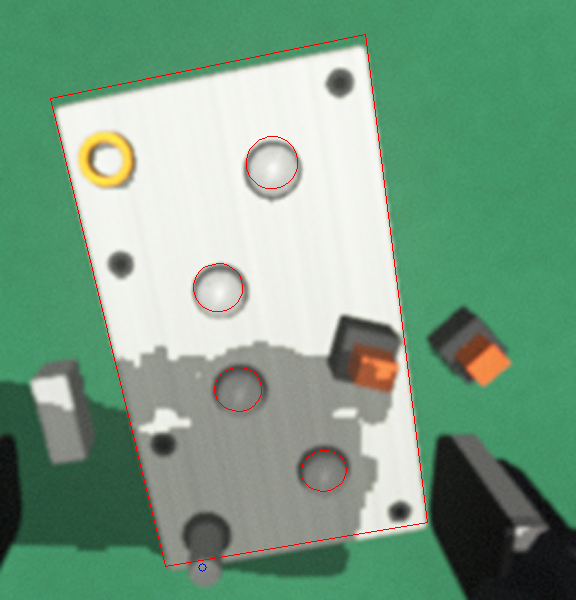

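The overlay has the yaw about right, but the measured size comes out about 3% small. I'll check with range and the other views.

Run:
```python
from h import *
def xyz(f,u,v,w=2):
    k,d=K(f); z=f['range_z'][v-w:v+w+1,u-w:u+w+1]; z=np.median(z[z>0])
    n=cv2.undistortPoints(np.array([[[u,v]]],float),k,d).ravel()
    return f['R'].T@(np.r_[n,1]*z-f['t'])
f=load('wrist0')
for u in [(294,245),(260,212),(252,171),(273,121),(225,140),(300,130),(240,190),(270,260),(100,60),(400,80),(430,150),(150,100)]: print(u,xyz(f,*u).round(4))
for n in ['scene0','side0']:
    f=load(n); im=cv2.cvtColor(f['image'],cv2.COLOR_RGB2BGR)
    x,y=(165,165) if n=='scene0' else (205,175)
    c=cv2.resize(im[y:y+90,x:x+135],None,fx=5,fy=5,interpolation=cv2.INTER_CUBIC); cv2.imwrite(f'pics/{n}c.png',c)
    rz=f['range_z']; print(n,xyz(f,100,300).round(4),xyz(f,300,130).round(4) if n=='scene0' else xyz(f,200,290).round(4))
```

```text
(294, 245) [ 0.5738 -0.105   0.0428]
(260, 212) [ 0.5308 -0.0603  0.0432]
(252, 171) [ 0.5212 -0.0092  0.044 ]
(273, 121) [0.5446 0.0477 0.0443]
(225, 140) [0.4895 0.0248 0.0299]
(300, 130) [0.5771 0.0365 0.0304]
(240, 190) [ 0.5063 -0.0365  0.0302]
(270, 260) [ 0.5447 -0.1335  0.0305]
(100, 60) [0.3349 0.1208 0.    ]
(400, 80) [7.045e-01 9.640e-02 1.000e-04]
(430, 150) [7.561e-01 9.300e-03 6.000e-04]
(150, 100) [3.94e-01 7.15e-02 1.00e-04]
scene0 [ 0.7279 -0.3904 -0.0016] [ 0.2463  0.2247 -0.0006]
side0 [ 0.0692 -0.1196 -0.0016] [ 0.2939 -0.1991 -0.0016]
```

View pics/scene0c.png

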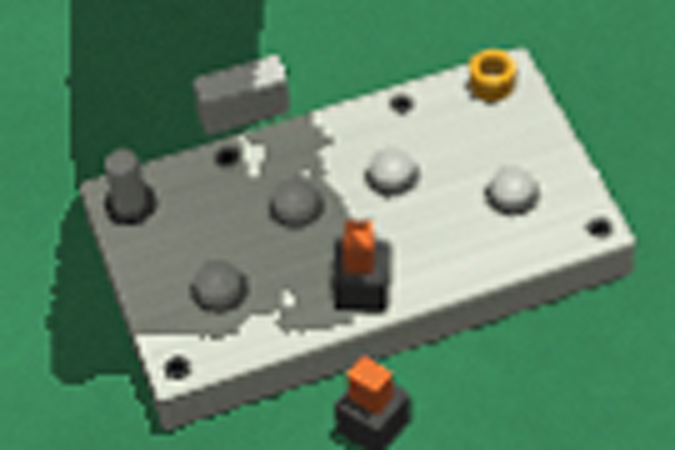

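View pics/side0c.png

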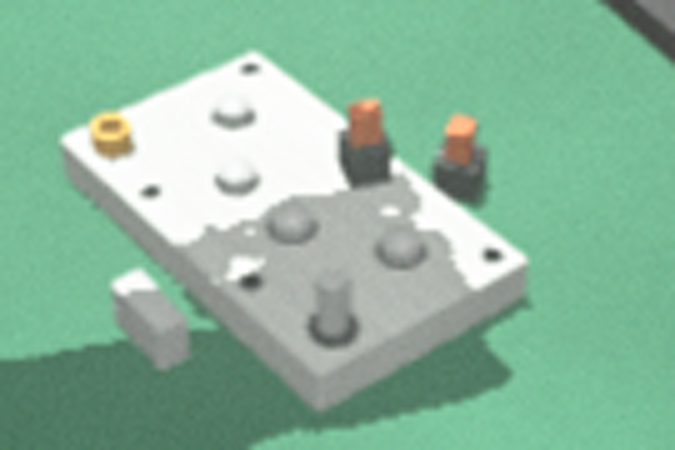

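Run:
```python
from h import *
own=np.array([(-81,-22),(-27,14),(27,14),(81,-22)])/1000
co=np.array([(-130,-75),(130,-75),(130,75),(-130,75)])/1000
def fit(own,w):
    a=own-own.mean(0);b=w-w.mean(0)
    th=np.arctan2((a[:,0]*b[:,1]-a[:,1]*b[:,0]).sum(),(a[:,0]*b[:,0]+a[:,1]*b[:,1]).sum())
    R=np.array([[np.cos(th),-np.sin(th)],[np.sin(th),np.cos(th)]]); s=((a@R.T)*b).sum()/(a*a).sum();t=w.mean(0)-R@own.mean(0)
    return th,R,t,s
def sc(p,o): return [(x/5+o[0]-.4,y/5+o[1]-.4) for x,y in p]
def sw(p): return [(x/2.4+160-.3,y/2.4+50-.3) for x,y in p]
D={'wrist0':(sw([(324,469),(240,389),(219,289),(272,168)]),sw([(424,522),(361,46),(54,109),(165,566)])),
'scene0':(sc([(219,283),(297,201),(392,170),(512,187)],(165,165)),sc([(162,402),(634,240),(524,49),(82,188)],(165,165))),
'side0':(sc([(401,245),(292,221),(237,175),(234,108)],(205,175)),sc([(526,262),(254,52),(62,142),(319,382)],(205,175)))}
for n,(l,c) in D.items():
    f=load(n)
    L=onplane(f,l,.040)[:,:2]; C=onplane(f,c,.030)[:,:2]
    for nm,o,w in (('lift',own,L),('corn',co,C)):
        th,R,t,s=fit(o,w); print(n,nm,round(th,4),t.round(4),'scale',round(s,4),'res mm',((o@R.T*1+t-w)*1000).round(1).tolist())
```

```text
wrist0 lift 1.7621 [ 0.5387 -0.0328] scale 0.9785 res mm [[0.6, -1.5], [-0.4, -0.7], [-0.2, 0.2], [-0.0, 2.1]]
wrist0 corn 1.7592 [ 0.5377 -0.0347] scale 0.9798 res mm [[1.3, -2.8], [1.0, 2.8], [-2.3, 2.8], [0.0, -2.8]]
scene0 lift 1.7655 [ 0.543  -0.0328] scale 0.9917 res mm [[0.6, -0.2], [-0.6, -0.6], [-0.4, 0.2], [0.4, 0.6]]
scene0 corn 1.7673 [ 0.5416 -0.0326] scale 0.9828 res mm [[2.1, -1.3], [1.9, 2.9], [-2.1, 0.7], [-1.8, -2.3]]
side0 lift 1.7534 [ 0.5371 -0.0446] scale 0.9944 res mm [[0.2, -0.6], [-0.2, -0.3], [0.2, 0.8], [-0.3, 0.1]]
side0 corn 1.7614 [ 0.5378 -0.0425] scale 0.9915 res mm [[2.2, -2.0], [-0.0, -1.1], [-2.3, 2.7], [0.1, 0.3]]
```

Request:
step_arm:
  claw: [0,0,0,0,0,0,0,0]
  offset:
    - [0.02,0.013,0.027]
    - [0.04,0.026,0.054]
    - [0.06,0.039,0.081]
    - [0.08,0.053,0.109]
    - [0.105,0.053,0.109]
    - [0.13,0.053,0.109]
    - [0.13,0.053,0.109]
    - [0.13,0.053,0.109]
  turn:
    - [0,0,0]
    - [0,0,0]
    - [0,0,0]
    - [0,0,0]
    - [0,0,0]
    - [0,0,0]
    - [0,0,0]
    - [0,0,0]

```text
time: 0.82
eef_pos: [0.5761, -0.1085, 0.124]
ee_rot: [1.208, 1.214, -1.213]
ft_force: [-0.1, -0.4, 0.5]
finger_gap: -0.0
```

Run:
```python
from h import *
for n in ['scene','side','wrist']:
    f=save(n,n+'1'); im=cv2.cvtColor(f['image'],cv2.COLOR_RGB2BGR)
    s=state(); tip=np.array(s['eef_pos'])-[0,0,.025]; print(n,proj(f,tip))
    x,y=(165,145) if n=='scene' else (205,155)
    if n!='wrist':
        c=cv2.resize(im[y:y+115,x:x+150],None,fx=4,fy=4,interpolation=cv2.INTER_CUBIC)
        p=(proj(f,tip)[0]-[x,y])*4+1.5; cv2.circle(c,tuple(map(int,p)),3,(0,0,255),-1)
        cv2.imwrite(f'pics/{n}1c.png',c)
print(s)
```

```text
scene [[205.33557796 205.57705103]]
side [[285.09655481 203.09326177]]
wrist [[256.61663634 235.47831758]]
{'time': 0.9667, 'joint_positions': array([-2.99804726e-01,  2.19609744e-01,  3.48945161e-02,  1.38235142e+00,
        2.64114192e-05,  1.27039884e+00]), 'qvel': array([ 0.00480848, -0.0095614 ,  0.00985312, -0.00432841, -0.00071356,
       -0.00081716]), 'effort': array([-1.32254320e-01, -3.91395307e+01,  3.09431148e+01,  3.71764542e-02,
       -6.97618641e-03,  6.13552106e-05]), 'eef_pos': array([ 0.57921839, -0.10901784,  0.12874277]), 'ee_rot': array([ 1.2096561 ,  1.20605718, -1.20664272]), 'ft_force': array([ 0.17151551, -0.55034425,  0.27899967]), 'moment': array([ 3.60934785e-02, -8.86117029e-05, -2.49753653e-02]), 'finger_gap': -0.00015685033017272032}
```

View pics/scene1c.png

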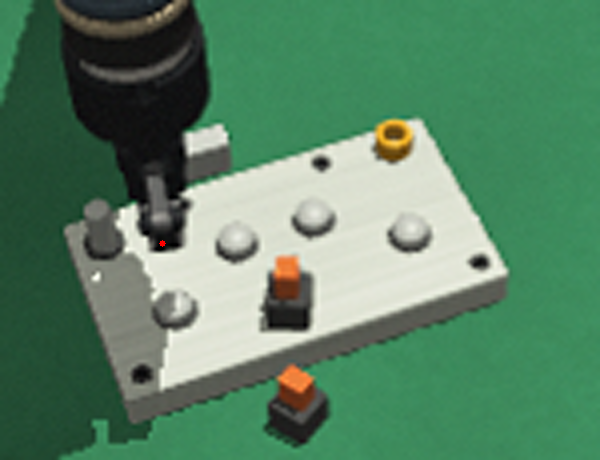

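View pics/side1c.png

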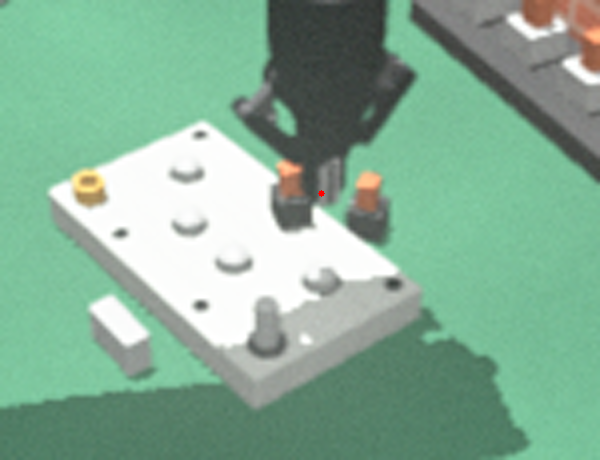

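View pics/wrist1.png

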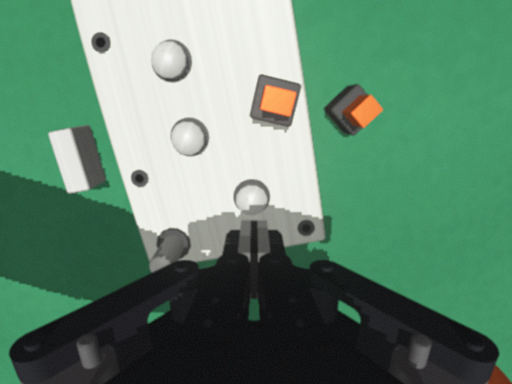

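The fingertip shows about 2 px right and below its projection in scene and side, so those calibrations carry a bias. I'll zoom into the wrist view and correct each camera by its tip offset.

Run:
```python
from h import *
for n,(x,y,w,h,s) in {'scene1':(190,185,35,40,14),'side1':(265,180,50,40,14),'wrist1':(60,20,280,240,2.5)}.items():
    f=load(n); im=cv2.cvtColor(f['image'],cv2.COLOR_RGB2BGR); c=cv2.resize(im[y:y+h,x:x+w],None,fx=s,fy=s,interpolation=cv2.INTER_CUBIC)
    c=np.clip(c.astype(float)*1.0+ (60 if n!='wrist1' else 30),0,255).astype(np.uint8)
    # tip footprint box at commanded tip (0.5775,-0.109,0.101): y half 11mm
    for q in [(0,-.011),(0,0),(0,.011)]:
        p=(proj(f,[.5778+q[0],-.1088+q[1],.101])[0]-[x,y]+.5)*s; cv2.circle(c,tuple(map(int,p)),3,(0,0,255),-1)
    cv2.imwrite(f'pics/{n}z.png',c); print(n,proj(f,[.5778,-.1088,.101]))
print(np.mean([state()['eef_pos'] for _ in range(5)],0))
```

```text
scene1 [[205.33737955 205.72480334]]
side1 [[284.78337917 203.70658536]]
wrist1 [[253.93891785 232.87663994]]
[ 0.57921839 -0.10901784  0.12874277]
```

View pics/scene1z.png

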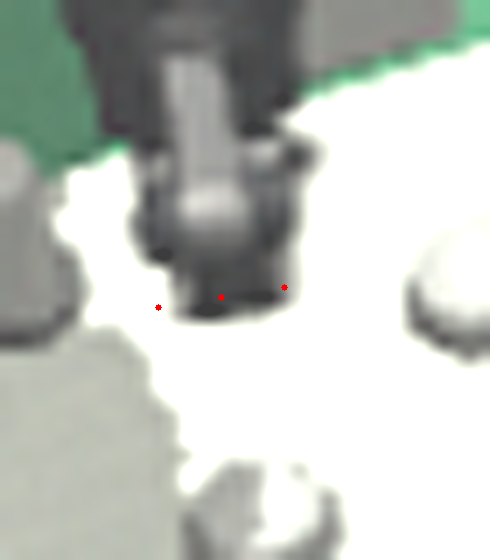

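View pics/side1z.png

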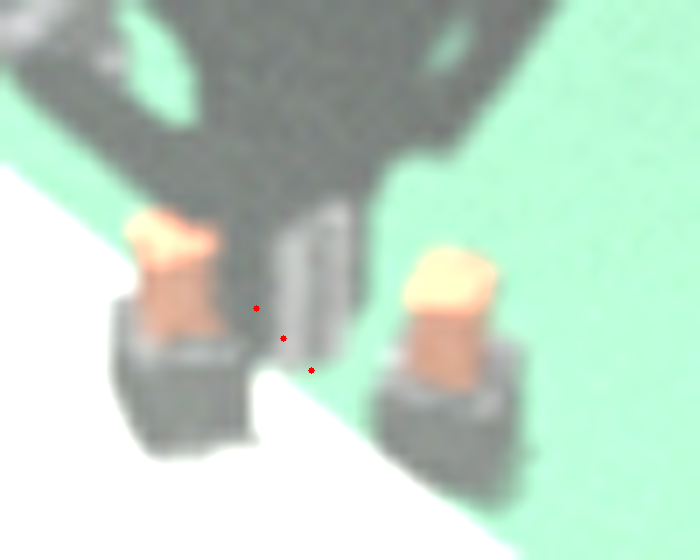

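View pics/wrist1z.png

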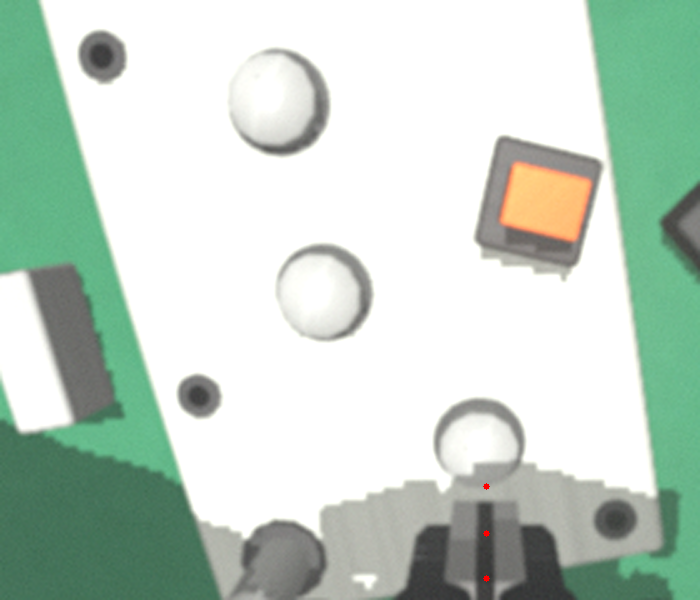

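Run:
```python
from h import *
f=load('wrist1'); c=[(x/2.5+60-.3,y/2.5+20-.3) for x,y in [(479,442),(324.5,292),(279,102)]]
for z in (.034,.038,.042):
  P=onplane(f,c,z)[:,:2]; print(z,P.round(4).tolist(),np.linalg.norm(np.diff(P,axis=0),axis=1))
own=np.array([(-81,-22),(-27,14),(27,14),(81,-22)])/1000
for th,t in ((1.763,(.540,-.0335)),):
  R=np.array([[np.cos(th),-np.sin(th)],[np.sin(th),np.cos(th)]]); print((own@R.T+t).round(4))
```

```text
0.034 [[0.576, -0.1104], [0.5314, -0.0646], [0.5216, -0.0125]] [0.06388071 0.0530742 ]
0.038 [[0.5761, -0.109], [0.5323, -0.0641], [0.5226, -0.013]] [0.06267325 0.052071  ]
0.042 [[0.5761, -0.1077], [0.5332, -0.0637], [0.5237, -0.0135]] [0.06146579 0.05106781]
[[ 0.5771 -0.1088]
 [ 0.5314 -0.0627]
 [ 0.5211 -0.0097]
 [ 0.5461  0.0502]]
```

L1 comes out near (0.576,-0.109) in two views and the spacing is plausible, so I'll descend to just above it and then press gently.

Request:
step_arm:
  claw: [0,0,0,0,0,0]
  offset:
    - [0.015,0,0]
    - [0.03,0,0]
    - [0.04,0,0]
    - [0.048,0,0]
    - [0.05,0,0]
    - [0.05,0,0]
  turn:
    - [0,0,0]
    - [0,0,0]
    - [0,0,0]
    - [0,0,0]
    - [0,0,0]
    - [0,0,0]

```text
time: 1.47
eef_pos: [0.5778, -0.1088, 0.0763]
ee_rot: [1.209, 1.21, -1.209]
ft_force: [-1.2, 0.4, 0.0]
finger_gap: 0.0003
```

Run:
```python
from h import *
for n,(x,y,w,h,s) in {'scene':(170,175,90,70,7),'side':(250,195,70,55,8)}.items():
    f=save(n,n+'2'); im=cv2.cvtColor(f['image'],cv2.COLOR_RGB2BGR); cv2.imwrite(f'pics/{n}2z.png',cv2.resize(im[y:y+h,x:x+w],None,fx=s,fy=s,interpolation=cv2.INTER_CUBIC)+30)
    s=state(); print(s['eef_pos'],s['ft_force'])
```

```text
[ 0.57825696 -0.10899076  0.0768358 ] [ 0.49916086  0.96106634 -0.04349144]
[ 0.57854492 -0.10912359  0.07722998] [ 0.21793292 -1.15625517  0.66364583]
```

View pics/scene2z.png

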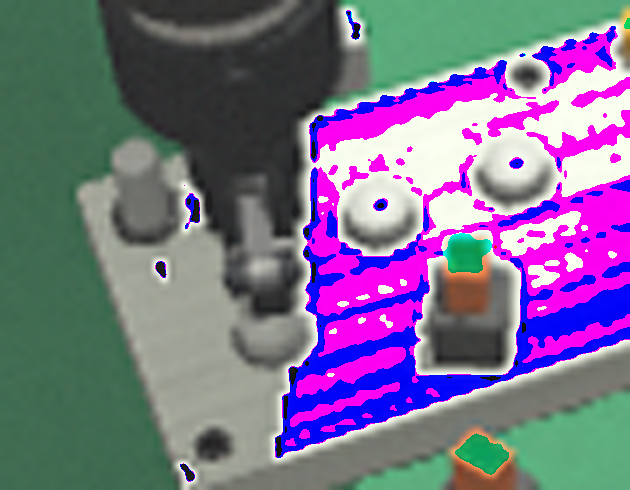

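View pics/side2z.png

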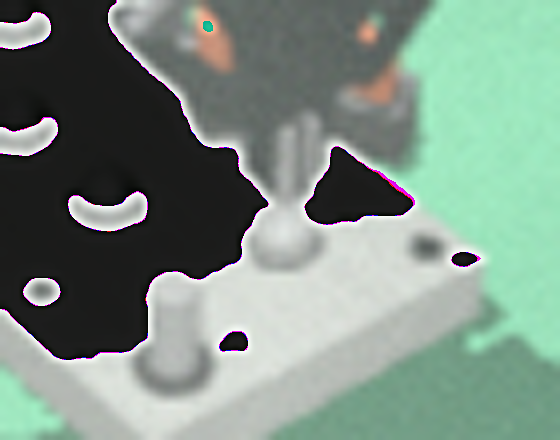

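The tip is centred above lifter 1 in both views, at (270,310) in the scene crop and (287,205) in the side crop. Now I'll press.

Request:
step_arm:
  claw: [0,0,0,0]
  offset:
    - [0.004,0,0]
    - [0.008,0,0]
    - [0.01,0,0]
    - [0.01,0,0]
  turn:
    - [0,0,0]
    - [0,0,0]
    - [0,0,0]
    - [0,0,0]

```text
time: 1.9
eef_pos: [0.5787, -0.1092, 0.0666]
ee_rot: [1.21, 1.208, -1.208]
ft_force: [1.5, 0.1, 2.7]
finger_gap: -0.0
```

Request:
step_arm:
  claw: [0,0,0,0]
  offset:
    - [0.001,0,0]
    - [0.002,0,0]
    - [0.002,0,0]
    - [0.002,0,0]
  turn:
    - [0,0,0]
    - [0,0,0]
    - [0,0,0]
    - [0,0,0]

```text
time: 2.23
eef_pos: [0.5786, -0.1092, 0.0649]
ee_rot: [1.21, 1.208, -1.208]
ft_force: [1.3, -0.3, 3.2]
finger_gap: -0.0002
```

Run:
```python
from h import *
for n,(x,y,w,h,s) in {'scene':(170,175,90,70,7),'side':(250,195,70,55,8)}.items():
    f=save(n,n+'3'); im=cv2.cvtColor(f['image'],cv2.COLOR_RGB2BGR); cv2.imwrite(f'pics/{n}3z.png',cv2.resize(im[y:y+h,x:x+w],None,fx=s,fy=s,interpolation=cv2.INTER_CUBIC))
    s=state(); print(s['eef_pos'],s['ft_force'])
```

```text
[ 0.57863815 -0.10924253  0.06494782] [ 0.48449685 -0.65362187  4.46055906]
[ 0.57863385 -0.10923223  0.06490841] [ 1.44468274 -0.87850539  3.3354984 ]
```

View pics/side3z.png

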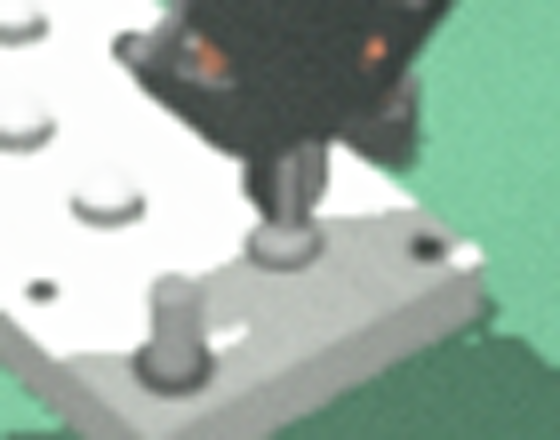

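Request:
step_arm:
  claw: [0,0,0,0,0,0,0,0]
  offset:
    - [0.0015,0,0]
    - [0.0015,0,0]
    - [-0.006,0,0]
    - [-0.013,0,0]
    - [-0.013,-0.006,-0.006]
    - [-0.013,-0.014,-0.014]
    - [-0.013,-0.022,-0.022]
    - [-0.013,-0.024,-0.023]
  turn:
    - [0,0,0]
    - [0,0,0]
    - [0,0,0]
    - [0,0,0]
    - [0,0,0]
    - [0,0,0]
    - [0,0,0]
    - [0,0,0]

```text
time: 3.0
eef_pos: [0.5512, -0.0841, 0.0762]
ee_rot: [1.208, 1.215, -1.211]
ft_force: [-0.6, 0.1, 0.7]
finger_gap: 0.0
```

Request:
step_arm:
  claw: [0,0,0,0,0,0]
  offset:
    - [0,0,0]
    - [0,-0.008,-0.008]
    - [0,-0.016,-0.016]
    - [0,-0.023,-0.023]
    - [0,-0.023,-0.023]
    - [0,-0.023,-0.023]
  turn:
    - [0,0,0]
    - [0,0,0]
    - [0,0,0]
    - [0,0,0]
    - [0,0,0]
    - [0,0,0]

```text
time: 3.5
eef_pos: [0.5309, -0.063, 0.0772]
ee_rot: [1.209, 1.209, -1.209]
ft_force: [1.3, 0.5, 0.1]
finger_gap: 0.0
```

```bash
cat > look.py <<'E'
from h import *
import sys
i=sys.argv[1]; ims=[]
for n,(x,y,w,h,s) in {'scene':(175,165,100,80,5),'side':(220,180,80,80,5)}.items():
    f=save(n,n+i); im=cv2.cvtColor(f['image'],cv2.COLOR_RGB2BGR); ims.append(cv2.resize(im[y:y+h,x:x+w],(w*4,h*4),interpolation=cv2.INTER_CUBIC))
    s=state(); print(s['eef_pos'],s['ft_force'])
cv2.imwrite(f'pics/look{i}.png',np.hstack(ims))
E
python3 look.py 4
```

```text
[ 0.53127155 -0.06324049  0.07730348] [-0.45548525  0.34960149  0.15533348]
[ 0.53143835 -0.06337462  0.07739474] [-0.46027285  0.50392475  0.56284951]
```

View pics/look4.png

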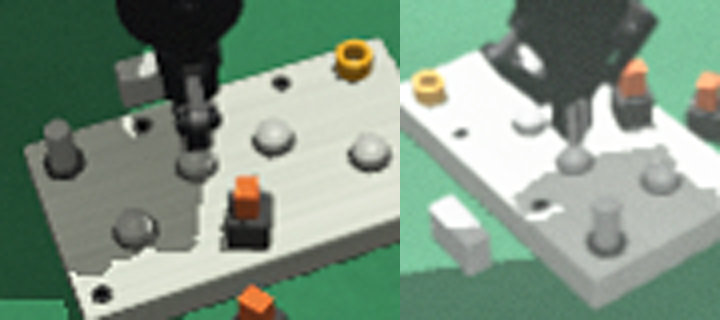

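The tip is above lifter 2, at (197,155) in the scene half, and lifter 1 is back up. Pressing lifter 2.

Request:
step_arm:
  claw: [0,0,0,0,0,0]
  offset:
    - [0.004,0,0]
    - [0.008,0,0]
    - [0.011,0,0]
    - [0.0125,0,0]
    - [0.0125,0,0]
    - [0.0125,0,0]
  turn:
    - [0,0,0]
    - [0,0,0]
    - [0,0,0]
    - [0,0,0]
    - [0,0,0]
    - [0,0,0]

```text
time: 4.1
eef_pos: [0.5315, -0.0634, 0.0654]
ee_rot: [1.209, 1.208, -1.209]
ft_force: [0.1, -1.4, 3.2]
finger_gap: -0.0
```

```bash
python3 look.py 5
```

```text
[ 0.53152816 -0.06337513  0.06543484] [ 0.3905442  -0.73717028  3.18809285]
[ 0.53153935 -0.0633793   0.06544162] [ 0.56051624 -0.47512958  2.81301325]
```

View pics/look5.png

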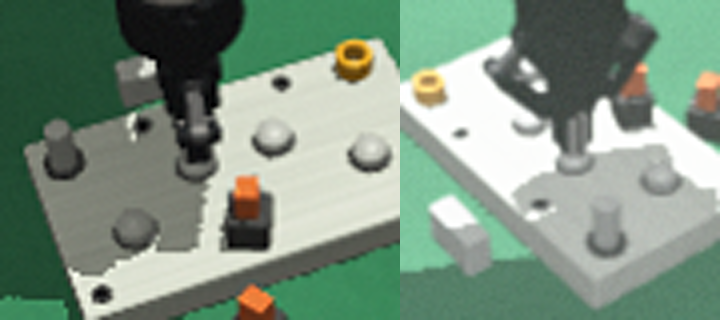

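Force is about 3 N, so this one gets a little more press before I move on to lifter 3.

Request:
step_arm:
  claw: [0,0,0,0,0,0,0,0]
  offset:
    - [0.0025,0,0]
    - [0.0025,0,0]
    - [0.0025,0,0]
    - [-0.006,0,0]
    - [-0.012,0,0]
    - [-0.012,-0.002,-0.01]
    - [-0.012,-0.004,-0.02]
    - [-0.012,-0.005,-0.027]
  turn:
    - [0,0,0]
    - [0,0,0]
    - [0,0,0]
    - [0,0,0]
    - [0,0,0]
    - [0,0,0]
    - [0,0,0]
    - [0,0,0]

```text
time: 4.87
eef_pos: [0.5247, -0.0343, 0.0761]
ee_rot: [1.209, 1.212, -1.21]
ft_force: [-0.1, 0.0, 0.4]
finger_gap: -0.0003
```

Request:
step_arm:
  claw: [0,0,0,0,0,0]
  offset:
    - [0,0,0]
    - [0,-0.002,-0.009]
    - [0,-0.004,-0.018]
    - [0,-0.005,-0.026]
    - [0,-0.005,-0.026]
    - [0,-0.005,-0.026]
  turn:
    - [0,0,0]
    - [0,0,0]
    - [0,0,0]
    - [0,0,0]
    - [0,0,0]
    - [0,0,0]

```text
time: 5.37
eef_pos: [0.5209, -0.0094, 0.0768]
ee_rot: [1.208, 1.21, -1.208]
ft_force: [-0.0, -0.5, 0.1]
finger_gap: -0.0003
```

```bash
python3 look.py 6
```

```text
[ 0.52100842 -0.00980831  0.07680887] [0.58507458 0.21034173 0.54405808]
[ 0.52110087 -0.01007937  0.07685036] [-0.15044233 -0.77477762 -0.00619919]
```

View pics/look6.png

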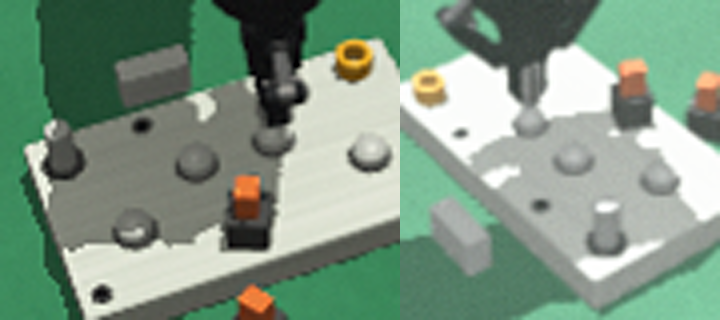

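The tip is centred over lifter 3, at (274,130) in the scene half. Lifters 1 and 2 are up and the plate hasn't moved. Pressing.

Request:
step_arm:
  claw: [0,0,0,0,0,0,0]
  offset:
    - [0.004,0,0]
    - [0.008,0,0]
    - [0.011,0,0]
    - [0.013,0,0]
    - [0.014,0,0]
    - [0.014,0,0]
    - [0.014,0,0]
  turn:
    - [0,0,0]
    - [0,0,0]
    - [0,0,0]
    - [0,0,0]
    - [0,0,0]
    - [0,0,0]
    - [0,0,0]

```text
time: 6.05
eef_pos: [0.5214, -0.0103, 0.0634]
ee_rot: [1.209, 1.208, -1.209]
ft_force: [-0.3, 0.0, 4.9]
finger_gap: 0.0001
```

```bash
python3 look.py 7
```

```text
[ 0.52139887 -0.01033972  0.06342818] [ 0.04182978 -0.88422083  4.60320974]
[ 0.5213917  -0.01030458  0.06336266] [-0.34543864 -1.97541314  3.77937948]
```

View pics/look7.png

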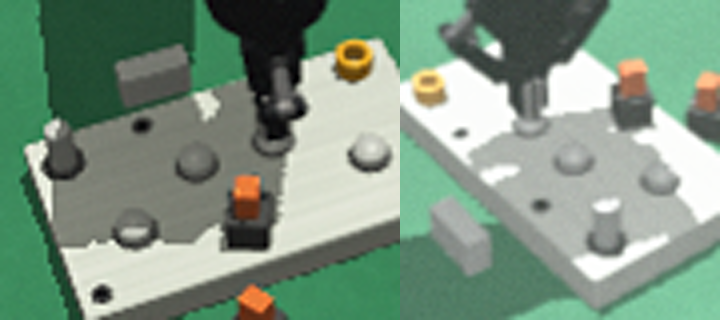

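Lifter 3 is down about 5 mm at about 4.5 N. On to lifter 4.

Request:
step_arm:
  claw: [0,0,0,0,0,0,0]
  offset:
    - [-0.006,0,0]
    - [-0.013,0,0]
    - [-0.0135,0,0]
    - [-0.0135,0.005,-0.011]
    - [-0.0135,0.009,-0.022]
    - [-0.0135,0.0125,-0.03]
    - [-0.0135,0.0125,-0.03]
  turn:
    - [0,0,0]
    - [0,0,0]
    - [0,0,0]
    - [0,0,0]
    - [0,0,0]
    - [0,0,0]
    - [0,0,0]

```text
time: 6.73
eef_pos: [0.5338, 0.0222, 0.0758]
ee_rot: [1.208, 1.212, -1.207]
ft_force: [0.2, -0.3, 0.2]
finger_gap: 0.0002
```

Request:
step_arm:
  claw: [0,0,0,0,0,0]
  offset:
    - [0,0.004,-0.01]
    - [0,0.008,-0.02]
    - [0,0.0125,-0.03]
    - [0,0.0125,-0.03]
    - [0,0.0125,-0.03]
    - [0,0.0125,-0.03]
  turn:
    - [0,0,0]
    - [0,0,0]
    - [0,0,0]
    - [0,0,0]
    - [0,0,0]
    - [0,0,0]

```text
time: 7.23
eef_pos: [0.5459, 0.05, 0.0762]
ee_rot: [1.208, 1.209, -1.209]
ft_force: [-0.4, -0.1, -0.2]
finger_gap: -0.0001
```

```bash
python3 look.py 8
```

```text
[0.54587538 0.04982822 0.0762418 ] [-0.83276622 -0.56273235 -0.87520008]
[0.54585809 0.04967519 0.07628648] [0.57874188 0.85102673 0.06558115]
```

View pics/look8.png

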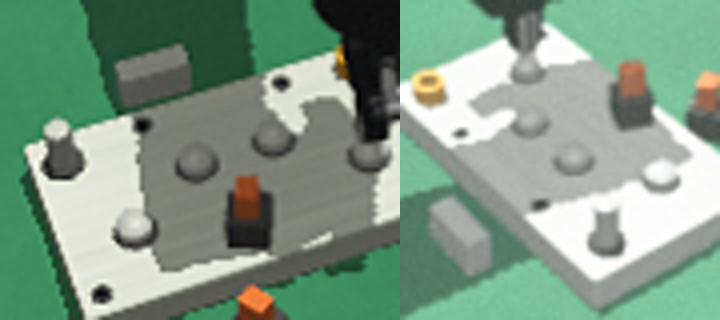

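Request:
step_arm:
  claw: [0,0,0,0,0,0,0]
  offset:
    - [0.004,0,0]
    - [0.008,0,0]
    - [0.011,0,0]
    - [0.0125,0,0]
    - [0.0135,0,0]
    - [0.0135,0,0]
    - [0.0135,0,0]
  turn:
    - [0,0,0]
    - [0,0,0]
    - [0,0,0]
    - [0,0,0]
    - [0,0,0]
    - [0,0,0]
    - [0,0,0]

```text
time: 7.92
eef_pos: [0.5463, 0.0497, 0.0634]
ee_rot: [1.209, 1.208, -1.209]
ft_force: [-0.7, -1.2, 4.2]
finger_gap: 0.0001
```

```bash
python3 look.py 9
```

```text
[0.54631337 0.04969277 0.06337983] [ 0.01655106 -1.65712826  4.62868762]
[0.54629483 0.04967559 0.06331682] [-0.62743963 -2.46647555  4.26478008]
```

View pics/look9.png

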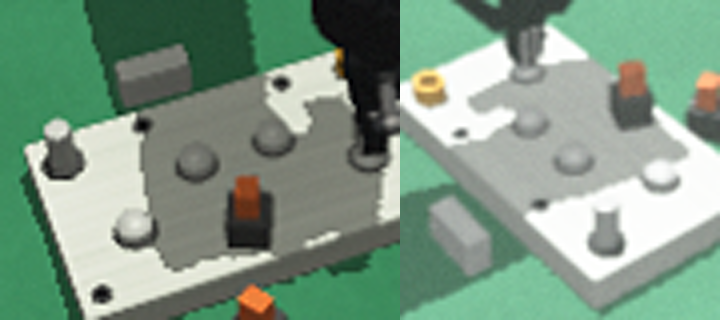

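Lifter 4 is down about 5 mm at about 4.4 N. Now I'll lift clear.

Request:
step_arm:
  claw: [0,0,0,0,0,0,0,0]
  offset:
    - [-0.006,0,0]
    - [-0.015,0,0]
    - [-0.035,0,0]
    - [-0.06,0,0]
    - [-0.09,0,0]
    - [-0.12,0,0]
    - [-0.14,0,0]
    - [-0.14,0,0]
  turn:
    - [0,0,0]
    - [0,0,0]
    - [0,0,0]
    - [0,0,0]
    - [0,0,0]
    - [0,0,0]
    - [0,0,0]
    - [0,0,0]

```text
time: 8.68
eef_pos: [0.5483, 0.0504, 0.2089]
ee_rot: [1.214, 1.203, -1.202]
ft_force: [1.4, -0.2, 0.6]
finger_gap: -0.0007
```

```bash
python3 look.py 10
```

```text
[0.5474198  0.05033041 0.20620951] [ 0.21814717 -0.0620257   0.43215005]
[0.54636588 0.05031621 0.20390007] [-0.04469408 -0.11296382 -0.35196467]
```

View pics/look10.png

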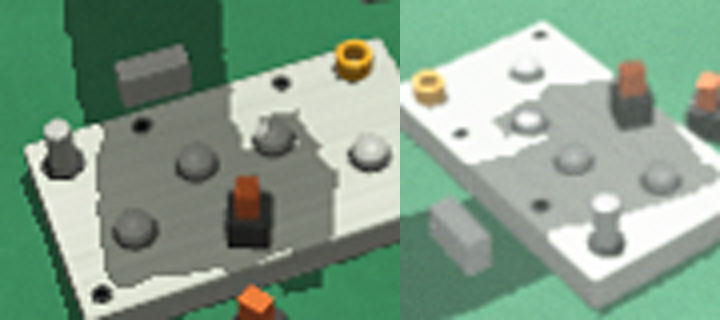

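View pics/scene10.png

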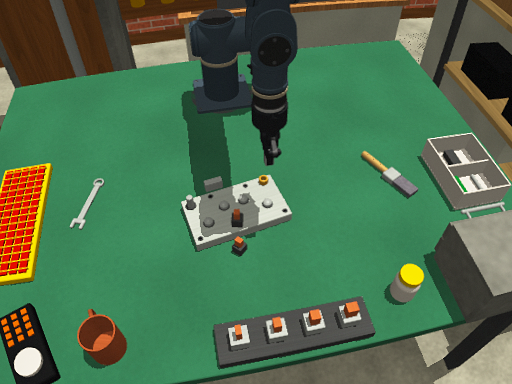

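All four lifters are up, everything stands where it was at the same pixels as the first picture, and the hand is clear. Handing in.

```bash
python3 -c "
from bench import *
print(sign_off())"
```

```text
the job is handed in; nothing more can be done
None
```

I pressed the four lifters one after another from the pillar end with the fingers shut, then raised the hand clear and handed the job in at about 9 s. No verdict was reported.

- **Presses:** each lifter went down about 5 mm, judged from the tool height. The wrist force read about 4–4.5 N on lifters 3 and 4. Lifters 1 and 2 read about 3–4 N at 3–4 mm, and I then pressed them another 1.5 and 2.5 mm with no further reading. The highest force seen was 4.9 N.
- **Passes:** the fingertips crossed each gap about 8 mm above the lifter tops.
- **Last checks:** the final scene and side pictures show all four lifters back up. The plate, electrodes, bush and gauge block show no visible shift from earlier pictures, and the brush and wrench look unmoved in the scene view. The hand is about 14 cm clear, with the force near zero.
- **Disagreements:** the side camera placed the plate about 10 mm off in y. Lengths came out 1–2% short in the pictures. The measured tool position wandered by up to about 5 mm in height just after fast moves. I checked the tip directly over each lifter before pressing, so none of these affected the presses.

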